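# Blow off and close the denture flask, holding it pressed

## Robot

A 6-joint arm with a two-finger parallel gripper is mounted at the origin on the work surface. World frame = base frame: x ahead of the robot, y to its left, z up, the work surface at z = 0. Lengths are in m, angles in rad, forces in N, time in s.
With the tool pointing down it reaches from about 0.375 to 0.975 m from the base axis. Payload 3.8 kg.
Tool frame: the origin (TCP) lies midway between the tips of the shut fingers; the grasp point (between the pads) lies 19 mm behind it; z points along the fingers, y is the line along which they close (so a half turn about z gives the same grasp; the last joint's range is limited). The gripper opens to 85 mm and grips with 20 to 120 N. Pads are 22 mm wide; open, the fingers measure 114 mm over their backs; the gripper's body (76 mm by 85 mm) begins 54 mm behind the grasp point. The pads swing forward as they close: fully open they stand 13 mm farther back than shut.
Start: joints at [-1.165, 0.264, 1.604, -0, 1.274, -0.037], TCP at [0.289, -0.61, 0.193] pointing down, gripper open.
Joint ranges: [-2.63, 2.63], [-0.94, 2.18], [0.31, 2.57], [-1.31, 4.45], [0, 2.66], [-2.55, 2.55]. Speed limits (rad/s): [2.57, 2.57, 3.14, 3.14, 3.14, 3.14].

## Interface

Orientations are given as a rotation vector (axis times angle).
In Python, from workcell import status, read_camera, workorder, masks_of gives the robot as it stands.
- The arm moves only by the tool drive_tool, never from a script. Its argument "rows" is a list of rows, each a list of 7 numbers: the turn, a rotation vector about the tool's x, y, z in degrees, then the shift along the tool's x, y, z in m, then the opening, from 0 (shut) to 1 (fully open). In form: [[ax, ay, az, tx, ty, tz, claw], ...]. A call has 1 to 8 rows; each row shifts and turns the commanded pose from where the row before left it, along the tool's axes as they then stand; what a row does not reach is not made up. A row lasts 1/12 s, in which the tool goes at most 41.7 mm and 7.16 degrees, less where a joint would pass 70% of its speed; a pose out of reach is approached as far as the arm can. A call is refused whole if a number of a shift passes 0.0417 or a number of a turn 7.16, either way. A call with a gripper value outside its range is refused whole. The fingers move at their own pace and stop on an object; "force" is the grip in N (left out, the last holds). Time passes only in rows, so rows that do not move let the fingers close. It gives the time, the measured TCP pose, the force, the opening and the grip force at its end, in the units of the state.
- status.read_state(): the state, without advancing time (a new reading comes with each control period).
- read_camera(name): name is "scene" or "top" or "wrist"; returns a dict with "color" (420x560x3 uint8, red, green, blue), "intrinsics" (3x3 intrinsics, pixels), "world_from_camera" (4x4, takes a point from camera to world coordinates); the wrist camera has in their place "mount" (4x4, takes a point from camera to tool coordinates, whose origin is the TCP and whose axes are the flange's). Camera axes: x right, y up, looking along -z (the intrinsics and any distortion apply to the point x, -y, -z); pixel columns grow to the right and rows downward; lengths in m; the calibration is good to about 2 mm. A picture is of the moment at which its call begins: read the wrist's pose just before it. There is no depth.
- workorder.finish_job(): hands the job in; it is judged then, once.
Trained networks look in a picture, given as the dict that the camera call returned (one of the last four; its "shot" number tells which), for a name from the list of things; names that differ only in an ending like _2 or _b are one class to them, and where a whole thing is asked for, a point or a joint stands for the part that bears it (a point fixed in the world has none). Each returns a list of dicts, best first, with "score" (0 to 1); they miss things now and then, are a little off and sometimes report something else, mostly with a low value. They report only what shows in the picture. A call takes as long as a camera call.
- masks_of(picture, name): "mask" (420x560 bool, what is visible of it) and "bbox" ([left, top, right, bottom] in pixels, round what is visible of it).
The state is a dict: "time": time; "q": joint angles; "joint_vel": joint speeds; "joint_torque": joint torques, N m; "tool_pos": TCP position; "tcp_rot": TCP orientation; "wrist_force": force on the tool from outside, world axes, zero at the start; "torque": the same for the moment, N m; "width": opening from 0.0 (shut) to 1.0 (fully open); "grip_force": force on a finger pad.
Only numpy, scipy, OpenCV 4.12 (cv2) and the standard library are available. Lean on these libraries where they do the work, as an engineer would, in place of code of your own. Each camera call takes 0.05 s, during which the arm holds its last target. There are 200 camera calls.

## Task

Close the denture flask on the bench: first press the air treadle right down to its stop and keep it there for about a second, to blow the joint clean, then let it come up. Then fit the loose upper half onto the dowels of the lower half (large hole over thick dowel), close it flush, and press the pair down until the sprung bed under it is on its stop. Finish while the gripper is still holding the closed flask pressed fully down there, and leave the other things on the bench where they are.

Things in the scene. Friction and masses are not known exactly. Their poses are not given: they have to be found in the camera images.
- flask_upper: Loose upper flask half: aluminium block 92 (x) x 54 (y) x 30 mm high, round plaster patch on top, about 0.33 kg, lying right way up on the bench. Origin: centre of its underside, z up. Two vertical holes go right through it on its x axis: 14.5 mm wide at x = -34 mm, 10.5 mm wide at x = +34 mm. Grip it across its 54 mm width.
- big_hole (a point): Lower mouth of the upper half's large hole (14.5 mm), on its underside.
- small_hole (a point): Lower mouth of the upper half's small hole (10.5 mm), on its underside.
- joint_face (a point): Lower flask half: aluminium block 92 (x) x 54 (y) x 30 mm high, fixed on the bed of the closing stand. This point: centre of its upper (joint) face, z up, 65 mm above the bench with the bed up. Two steel dowels with tapered tips stand 16 mm out of the face: 12 mm thick at x = -34 mm, 8 mm thick at x = +34 mm. Closed, the upper half's origin is on this point, same yaw.
- stand: Fixed closing stand under the lower half: dark steel base 150 (x) x 110 (y) x 15 mm, origin at the centre of its underside, same yaw as the lower half. A 6 mm air nozzle stands at its +x end, 69 mm from the centre, its top 75 mm above the bench.
- big_dowel (a point): Foot of the 12 mm dowel, on the joint face.
- small_dowel (a point): Foot of the 8 mm dowel, on the joint face.
- bed (a joint): Sprung bed (steel plate 112 x 88 x 8 mm) carrying the lower half; 0 = up, grows downward to its stop at 0.010 m. It needs about 3 N of push to start moving and 11 N to reach the stop with the upper half on it (spring 800 N/m).
- treadle_base: Fixed base plate 130 (its x) x 80 (its y) x 10 mm of the air treadle, origin at the centre of its underside. The treadle's hinge line lies along its y at x = +52 mm, 32 mm high; the steel plate (108 x 66 mm) slopes up from there to its free edge over the -x end.
- treadle_pad (a point): Point on top of the rubber pad of the treadle plate where to press, about 79 mm from the hinge towards the free edge and 63 mm above the bench at rest; pressing moves it down 25 mm to 38 mm.
- treadle (a joint): Treadle angle: 0 = up, grows as it is pressed, stop at 0.30 rad. It springs back by itself; about 8 N at the pad holds it on the stop.
- cast_a: Reddish horseshoe dental cast, 60 mm; a bystander, to be left alone.
- cast_b: Plaster horseshoe dental cast, 60 mm; a bystander, to be left alone.
- tooth_die: Small plaster tooth die, 24 mm wide, 34 mm tall; a bystander, to be left alone.
- wax_jar: Amber glass jar, 34 mm wide, 36 mm tall; a bystander, to be left alone.
- bur_block: Round block with burs, 68 mm wide, 55 mm tall; a bystander, to be left alone.
- spatula: Plaster spatula with a black round handle, 170 mm long, lying flat; a bystander, to be left alone.
- mix_bowl: Black rubber bowl, 90 mm wide, 50 mm tall; a bystander, to be left alone.

How it is judged:
By the outcome, as a careful person would: the job done as asked, in the order asked, and still so for the second after the job is handed in, while the arm keeps its last pose, push and grip.
It also fails if it takes over 72 s, if anything falls off the work surface, if the arm or the gripper's body presses on something with over 40 N, if the wrist force passes 120 N, or if a joint passes its speed limit or range.

## Working session

There is one attempt and no reset: what is moved stays moved. The work goes in short steps, Python scripts to look and compute and a tool call to move; the robot and the scene stay as the last step left them, time stands still between calls to the robot, and variables do not carry over. Pictures are saved under pics/ and viewed, at most 10 in all, crops included, and the job is handed in when it is done.

Besides the shell and the picture viewer there is one more tool, called after "Request:" in YAML: its name, and indented under it one key for each argument. drive_tool: Moves the arm, as the interface text tells. Its arguments: {"type":"object","properties":{"rows":{"type":"array"},"force":{"type":"number"}},"required":["rows"]}

```bash
mkdir -p pics; ls; cat > h.py <<'E'
import numpy as np, cv2
from workcell import status, read_camera, workorder, masks_of
from scipy.spatial.transform import Rotation as R
def T_of(s):
    T=np.eye(4);T[:3,:3]=R.from_rotvec(s["tcp_rot"]).as_matrix();T[:3,3]=s["tool_pos"];return T
def shot(n):
    s=status.read_state();p=read_camera(n)
    p["W"]=T_of(s)@p["mount"] if n=="wrist" else np.array(p["world_from_camera"])
    return p
def ray(p,uv):
    K=p["intrinsics"];d=np.array([(uv[0]-K[0][2])/K[0][0],-(uv[1]-K[1][2])/K[1][1],-1.]);return p["W"][:3,3],p["W"][:3,:3]@d
def atz(p,uv,z):
    o,d=ray(p,uv);return o+d*(z-o[2])/d[2]
def proj(p,X):
    c=np.linalg.inv(p["W"])@np.r_[X,1];K=p["intrinsics"];return np.array([K[0][2]+K[0][0]*c[0]/-c[2],K[1][2]-K[1][1]*c[1]/-c[2]])
def tri(obs):
    A=np.zeros((3,3));b=np.zeros(3)
    for p,uv in obs:
        o,d=ray(p,uv);d=d/np.linalg.norm(d);M=np.eye(3)-np.outer(d,d);A+=M;b+=M@o
    X=np.linalg.solve(A,b);return X,[np.linalg.norm(proj(p,X)-uv).round(1) for p,uv in obs]
def save(p,n):cv2.imwrite("pics/"+n,p["color"][:,:,::-1])
E
python3 - <<'E'
from h import *
np.set_printoptions(precision=4,suppress=True)
s=status.read_state();print(s)
a=shot("top");b=shot("scene");save(a,"top0.png");save(b,"scene0.png")
print({k:(v if k!="color" else 0) for k,v in a.items()});print(b["W"])
for n in ["flask_upper","big_hole","small_hole","joint_face","stand","big_dowel","small_dowel","treadle_base","treadle_pad","cast_a","tooth_die","wax_jar","bur_block","spatula","mix_bowl"]:
    for p,q in((a,"top"),(b,"scene")):
        for m in masks_of(p,n)[:2]:
            ys,xs=np.nonzero(m["mask"]);r=cv2.minAreaRect(np.c_[xs,ys].astype(np.float32))
            print(n,q,round(m["score"],2),m["bbox"],np.array([xs.mean(),ys.mean()]).round(1),cv2.boxPoints(r).round(0).tolist(),atz(p,(xs.mean(),ys.mean()),0.03).round(3))
E
```

```text
pics
{'time': 0.0, 'q': array([-1.1649,  0.2648,  1.6054, -0.    ,  1.2737, -0.0369]), 'joint_vel': array([ 0.0008,  0.0006, -0.0006,  0.0005,  0.0018, -0.0017]), 'joint_torque': array([  0.    , -51.5116, -36.7316,  -0.0002,   0.0129,   0.    ]), 'tool_pos': array([ 0.2889, -0.6091,  0.192 ]), 'tcp_rot': array([-3.0627, -0.6895,  0.0007]), 'wrist_force': array([0.4311, 0.6041, 0.2679]), 'torque': array([-0.0095, -0.0314,  0.0018]), 'grip_force': 0.0, 'width': 0.9957616366137811}
{'color': 0, 'intrinsics': array([[400.3718,   0.    , 276.0422],
       [  0.    , 400.3718, 214.284 ],
       [  0.    ,   0.    ,   1.    ]]), 'world_from_camera': array([[-0.0074,  0.9815, -0.1912,  0.411 ],
       [-0.9997, -0.0026,  0.0254,  0.0215],
       [ 0.0245,  0.1913,  0.9812,  0.95  ],
       [ 0.    ,  0.    ,  0.    ,  1.    ]]), 'shot': 1, 'W': array([[-0.0074,  0.9815, -0.1912,  0.411 ],
       [-0.9997, -0.0026,  0.0254,  0.0215],
       [ 0.0245,  0.1913,  0.9812,  0.95  ],
       [ 0.    ,  0.    ,  0.    ,  1.    ]])}
[[ 0.1455 -0.6791  0.7195  1.1756]
 [ 0.9893  0.0896 -0.1155 -0.0901
[... 5327 characters left out ...]
99.2] [203.7 282.8] [[190.0, 263.0], [218.0, 259.0], [224.0, 298.0], [196.0, 302.0]] [ 0.717 -0.155  0.03 ]
spatula top 0.69 [333.4, 259.4, 347.4, 330.7] [339.7 289.8] [[334.0, 257.0], [342.0, 257.0], [346.0, 329.0], [338.0, 329.0]] [ 0.416 -0.145  0.03 ]
spatula scene 0.73 [339.3, 268.1, 369.3, 297.0] [355.5 284.9] [[335.0, 283.0], [364.0, 267.0], [375.0, 288.0], [346.0, 303.0]] [0.758 0.116 0.03 ]
spatula scene 0.53 [203.4, 163.6, 211.1, 204.2] [205.9 185.6] [[203.0, 163.0], [210.0, 163.0], [210.0, 204.0], [203.0, 204.0]] [ 0.441 -0.148  0.03 ]
mix_bowl scene 0.59 [270.8, 265.3, 322.7, 314.0] [296.5 287.6] [[263.0, 297.0], [284.0, 255.0], [329.0, 278.0], [308.0, 320.0]] [0.75  0.009 0.03 ]
```

```bash
python3 - <<'E'
import cv2,numpy as np
a=cv2.imread("pics/top0.png")[130:340,100:460];b=cv2.imread("pics/scene0.png")[150:330,90:440]
a=cv2.resize(a,(514,300),interpolation=3);a=cv2.resize(cv2.imread("pics/top0.png")[130:340,110:450],(486,300),interpolation=2);
A=cv2.resize(cv2.imread("pics/top0.png")[140:320,120:440],None,fx=2.5,fy=1.66,interpolation=2)
B=cv2.resize(cv2.imread("pics/scene0.png")[150:320,100:430],(800,300),interpolation=2)
cv2.imwrite("pics/c0.png",np.vstack([cv2.resize(A,(800,300)),B]))
E
```

```text
(no output)
```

View pics/c0.png

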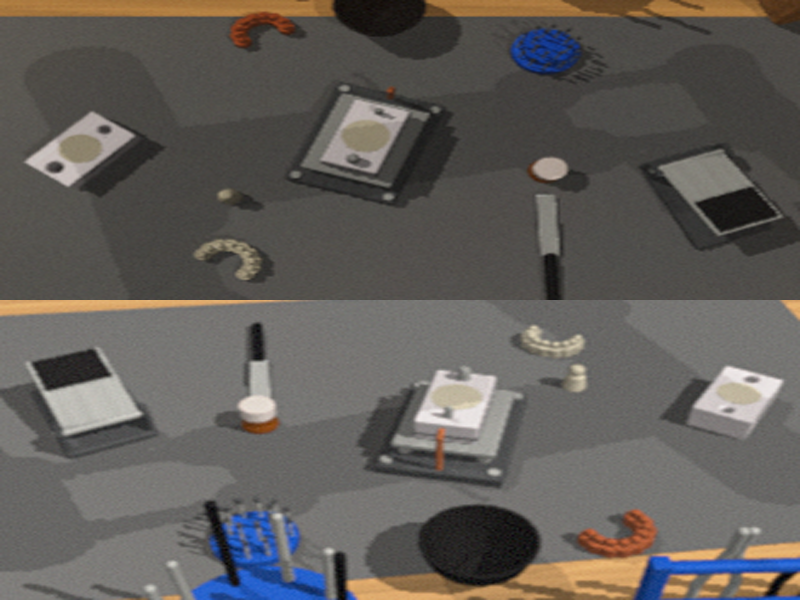

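```bash
python3 - <<'E'
from h import *
np.set_printoptions(precision=4,suppress=True)
a=shot("top");b=shot("scene")
o=[]
for p in(a,b):
    m=masks_of(p,"treadle_pad")[0]["mask"];m=cv2.dilate(m.astype(np.uint8),np.ones((3,3)))
    g=p["color"].max(2);d=((g<45)&(m>0)).astype(np.uint8)
    n,l,st,c=cv2.connectedComponentsWithStats(d);i=1+np.argmax(st[1:,4]);ys,xs=np.nonzero(l==i)
    r=cv2.minAreaRect(np.c_[xs,ys].astype(np.float32));print(st[i],c[i],r,cv2.boxPoints(r).round(1).tolist());o.append((p,np.array(r[0])))
    ys,xs=np.nonzero(m);print("plate",[atz(p,q,.045).round(3).tolist() for q in cv2.boxPoints(cv2.minAreaRect(np.c_[xs,ys].astype(np.float32)))])
print(tri(o),[atz(p,uv,.063) for p,uv in o])
s=status.read_state();print(T_of(s))
# flask upper: triangulate mask centroid of top face
w=shot("wrist");save(w,"w0.png");print(w["mount"],w["intrinsics"])
E
```

```text
[399 253  31  26 473] [414.1818 265.1332] ((414.26800537109375, 265.1031188964844), (19.494647979736328, 26.195932388305664), 66.03750610351562) [[398.29998779296875, 261.5], [422.29998779296875, 250.89999389648438], [430.20001220703125, 268.70001220703125], [406.29998779296875, 279.29998779296875]]
plate [[0.522, -0.245, 0.045], [0.559, -0.311, 0.045], [0.457, -0.362, 0.045], [0.421, -0.297, 0.045]]
[114 179  31  21 346] [128.8931 188.9422] ((128.9546661376953, 188.85643005371094), (15.15694522857666, 26.800691604614258), 72.47442626953125) [[113.9000015258789, 185.6999969482422], [139.5, 177.60000610351562], [144.0, 192.0], [118.5, 200.10000610351562]]
plate [[0.429, -0.361, 0.045], [0.394, -0.288, 0.045], [0.536, -0.246, 0.045], [0.563, -0.314, 0.045]]
(array([ 0.4681, -0.3085,  0.0604]), [np.float64(0.1), np.float64(0.1)]) [array([ 0.468 , -0.3079,  0.063 ]), array([ 0.4715, -0.3072,  0.063 ])]
[[ 0.9036  0.4285 -0.      0.2892]
 [ 0.4285 -0.9036  0.0001 -0.6099]
 [ 0.     -0.0001 -1.      0.1933]
 [ 0.      0.      0.      1.    ]]
[[ 0.0001  0.9549  0.2968  0.0754]
 [ 1.     -0.0001  0.0002 -0.    ]
 [ 0.0002  0.2968 -0.9549 -0.1799]
 [ 0.      0.      0.      1.    ]] [[342.8156   0.     279.1902]
 [  0.     342.8156 206.4463]
 [  0.       0.       1.    ]]
```

Request:
drive_tool:
  rows:
    - [0,0,0,0.033,-0.022,0,0]
    - [0,0,0,0.033,-0.022,0,0]
    - [0,0,0,0.033,-0.022,0,0]
    - [0,0,0,0.033,-0.022,0,0]
    - [0,0,0,0.033,-0.022,0,0]
    - [0,0,0,0.033,-0.022,0,0]
    - [0,0,0,0.033,-0.022,0,0]
    - [0,0,0,0.028,-0.02,0.02,0]

```text
time: 2.52
tool_pos: [0.4524, -0.3418, 0.178]
tcp_rot: [3.058, 0.689, 0.009]
wrist_force: [1.0, -0.8, 0.5]
width: 0.001
grip_force: 0.0
```

Request:
drive_tool:
  rows:
    - [0,0,0,0.033,-0.022,0,0]
    - [0,0,0,0,0,0.035,0]
    - [0,0,0,0,0,0.03,0]
    - [0,0,0,0,0,0.005,0]
    - [0,0,0,0,0,0,0]

```text
time: 2.93
tool_pos: [0.467, -0.306, 0.1008]
tcp_rot: [-3.06, -0.69, 0.006]
wrist_force: [-0.1, -0.5, -0.3]
width: -0.001
grip_force: 0.0
```

Request:
drive_tool:
  rows:
    - [0,0,0,0,0,0.025,0]
    - [0,0,0,0,0,0.012,0]
    - [0,0,0,-0.001,0,0.008,0]
    - [0,0,0,-0.001,0,0.008,0]
    - [0,0,0,-0.001,0,0.006,0]
    - [0,0,0,-0.001,0,0.004,0]
    - [0,0,0,0,0,0,0]

```text
time: 3.52
tool_pos: [0.4648, -0.3094, 0.0398]
tcp_rot: [-3.064, -0.689, 0.001]
wrist_force: [0.8, 0.4, -0.2]
width: 0.0
grip_force: 0.0
```

```bash
python3 - <<'E'
from h import *
s=status.read_state();print(s["tool_pos"],s["wrist_force"],s["torque"],s["joint_torque"])
p=shot("wrist");b=shot("scene")
A=cv2.resize(p["color"],(480,360));B=cv2.resize(b["color"][160:260,90:230],(504,360),interpolation=2)
print(proj(b,s["tool_pos"]))
cv2.imwrite("pics/c1.png",cv2.resize(np.hstack([A,B])[:,:,::-1],(800,293)))
E
```

```text
[ 0.46482713 -0.30938959  0.03984165] [ 0.84278106  0.35259095 -0.16297768] [-0.05588477 -0.00105659  0.03159051] [-7.69253704e-02 -4.23453963e+01 -3.18653011e+01 -8.53434816e-03
 -1.61372703e-01 -1.60423986e-02]
[130.86081276 195.08672695]
```

View pics/c1.png

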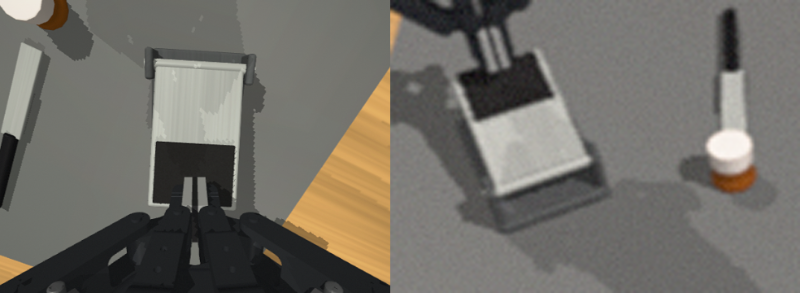

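Request:
drive_tool:
  rows:
    - [0,0,0,0,0,0.002,0]
    - [0,0,0,0,0,0,0]

```text
time: 3.78
tool_pos: [0.4658, -0.3096, 0.0387]
tcp_rot: [3.064, 0.69, 0.001]
wrist_force: [0.5, 0.2, 0.6]
width: 0.004
grip_force: 0.0
```

Request:
drive_tool:
  rows:
    - [0,0,0,0,0,0.003,0]
    - [0,0,0,0,0,0,0]

```text
time: 3.95
tool_pos: [0.4654, -0.3092, 0.0351]
tcp_rot: [-3.065, -0.69, 0.0]
wrist_force: [-0.3, 0.0, -0.7]
width: -0.001
grip_force: 0.0
```

```bash
python3 - <<'E'
from h import *
s=status.read_state();print(s["tool_pos"],s["wrist_force"])
p=shot("wrist");b=shot("scene");a=shot("top")
P=[q.round(1) for q in (proj(p,s["tool_pos"]),proj(b,s["tool_pos"]),proj(a,s["tool_pos"]))];print(P)
ims=[]
for c,q,w in((p,P[0],100),(b,P[1],36),(a,P[2],36)):
    im=c["color"][:,:,::-1].copy();x,y=int(q[0]),int(q[1]);im=im[max(0,y-w):y+w,x-w:x+w]
    ims.append(cv2.convertScaleAbs(cv2.resize(im,(266,266),interpolation=2),alpha=2.2))
    cv2.circle(ims[-1],(133,133),2,(0,0,255),-1)
cv2.imwrite("pics/c2.png",np.hstack(ims))
E
```

```text
[ 0.46537369 -0.30924491  0.03513078] [-0.28875479  0.01218487 -0.734047  ]
[array([279.3, 239.3]), array([131.4, 196.9]), array([410.5, 267.1])]
```

View pics/c2.png

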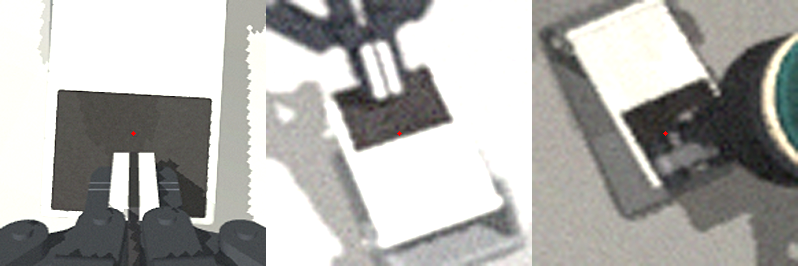

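```bash
python3 - <<'E'
from h import *
s=status.read_state()
p=shot("wrist");b=shot("scene")
t=[(p,np.array([279.3,254.3])),(b,np.array([127.3,187.4]))]
print("tip",tri(t))
for z in(.035,.05,.055,.06,.065,.07):
    x=s["tool_pos"].copy();x[2]=z;print(z,proj(p,x).round(1),proj(b,x).round(1))
for c in(p,b):
    k=.75 if c is p else .27
# pad hinge-side corners: wrist (57,90),(211,99) ; scene (356-266,150),(453-266,123)
f=lambda x,y:np.array([279.3+(x-133)*.752,239.3+(y-133)*.752])
g=lambda x,y:np.array([131.4+(x-133)*.2707,196.9+(y-133)*.2707])
for W,S in(((57,90),(187,123)),((211,99),(90,150)),((52,210),(169,68)),((206,217),(68,94))):
    print(W,tri([(p,f(*W)),(b,g(*S))]))
    print("   swapped",)
E
```

```text
tip (array([ 0.47069713, -0.30836236,  0.06681505]), [np.float64(3.0), np.float64(0.7)])
0.035 [279.3 239.1] [131.4 196.9]
0.05 [279.3 250.2] [129.8 191.7]
0.055 [279.3 254.2] [129.2 190. ]
0.06 [279.3 258.6] [128.6 188.2]
0.065 [279.3 263.1] [128.1 186.4]
0.07 [279.3 268. ] [127.5 184.6]
(57, 90) (array([ 0.47383718, -0.27389861,  0.04677704]), [np.float64(2.0), np.float64(0.5)])
   swapped
(211, 99) (array([ 0.49675585, -0.3264033 ,  0.05146678]), [np.float64(1.4), np.float64(0.4)])
   swapped
(52, 210) (array([ 0.42487138, -0.29027192,  0.04964461]), [np.float64(1.8), np.float64(0.5)])
   swapped
(206, 217) (array([ 0.45641174, -0.34286829,  0.0619625 ]), [np.float64(3.9), np.float64(1.0)])
   swapped
```

Request:
drive_tool:
  rows:
    - [0,0,0,0,0,0.004,0]
    - [0,0,0,0,0,0,0]

```text
time: 4.37
tool_pos: [0.4651, -0.3091, 0.0307]
tcp_rot: [-3.064, -0.69, 0.001]
wrist_force: [-0.7, 1.0, -0.1]
width: 0.002
grip_force: 0.0
```

Request:
drive_tool:
  rows:
    - [0,0,0,0,0,0.004,0]
    - [0,0,0,0,0,0,0]

```text
time: 4.53
tool_pos: [0.4656, -0.3095, 0.0269]
tcp_rot: [3.065, 0.69, 0.0]
wrist_force: [1.3, 0.0, 1.3]
width: 0.001
grip_force: 0.3
```

Request:
drive_tool:
  rows:
    - [0,0,0,0,0,0.004,0]
    - [0,0,0,0,0,0,0]

```text
time: 4.7
tool_pos: [0.4658, -0.3098, 0.0233]
tcp_rot: [3.064, 0.69, 0.001]
wrist_force: [-0.6, -1.7, 3.8]
width: -0.001
grip_force: 1.7
```

```bash
python3 - <<'E'
from h import *
s=status.read_state();print(s["tool_pos"],s["wrist_force"],s["q"])
p=shot("wrist");b=shot("scene")
P=[proj(p,s["tool_pos"]),proj(b,s["tool_pos"])]
ims=[]
for c,q,w in((p,P[0],100),(b,(131,192),36)):
    im=c["color"][:,:,::-1].copy();x,y=int(q[0]),int(q[1]);im=im[max(0,y-w):y+w,x-w:x+w]
    ims.append(cv2.convertScaleAbs(cv2.resize(im,(400,400),interpolation=2),alpha=2.2))
cv2.imwrite("pics/c3.png",np.hstack(ims))
E
```

```text
[ 0.46578584 -0.30984206  0.02332764] [-0.61708182 -1.70803602  3.8181962 ] [-6.31334880e-01  2.13040246e-01  2.00670406e+00 -3.24335816e-04
  9.20897095e-01  4.96755180e-01]
```

View pics/c3.png

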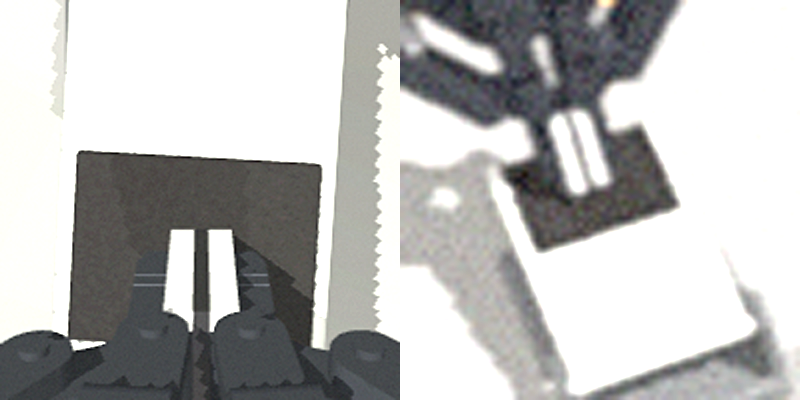

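Request:
drive_tool:
  rows:
    - [0,0,0,-0.001,0,0.006,0]
    - [0,0,0,-0.001,0,0.004,0]
    - [0,0,0,0,0,0,0]

```text
time: 5.05
tool_pos: [0.464, -0.3109, 0.0133]
tcp_rot: [3.064, 0.69, 0.001]
wrist_force: [-0.3, -2.5, 5.0]
width: 0.001
grip_force: 2.4
```

Request:
drive_tool:
  rows:
    - [0,0,0,-0.001,0,0.003,0]
    - [0,0,0,-0.001,0,0.003,0]
    - [0,0,0,0,0,0,0]

```text
time: 5.3
tool_pos: [0.4629, -0.3114, 0.0078]
tcp_rot: [3.064, 0.689, 0.003]
wrist_force: [2.8, 0.0, 5.5]
width: 0.002
grip_force: 2.6
```

Request:
drive_tool:
  rows:
    - [0,0,0,-0.001,0,0.003,0]
    - [0,0,0,0,0,0.003,0]
    - [0,0,0,0,0,0,0]

```text
time: 5.55
tool_pos: [0.462, -0.3117, 0.0019]
tcp_rot: [3.064, 0.689, 0.003]
wrist_force: [2.3, 0.5, 5.9]
width: 0.002
grip_force: 3.0
```

Request:
drive_tool:
  rows:
    - [0,0,0,0,0,0.003,0]
    - [0,0,0,0,0,0,0]

```text
time: 5.72
tool_pos: [0.4619, -0.3117, 0.0]
tcp_rot: [3.064, 0.69, 0.002]
wrist_force: [0.1, 1.4, 9.5]
width: -0.001
grip_force: 4.7
```

Request:
drive_tool:
  rows:
    - [0,0,0,0,0,0.002,0]
    - [0,0,0,0,0,0,0]
    - [0,0,0,0,0,0,0]
    - [0,0,0,0,0,0,0]
    - [0,0,0,0,0,0,0]
    - [0,0,0,0,0,0,0]
    - [0,0,0,0,0,0,0]
    - [0,0,0,0,0,0,0]

```text
time: 6.38
tool_pos: [0.462, -0.3119, -0.0003]
tcp_rot: [3.064, 0.69, 0.002]
wrist_force: [-3.9, 5.2, 21.9]
width: -0.001
grip_force: 10.9
```

```bash
python3 - <<'E'
from h import *
s=status.read_state();print(s["time"],s["tool_pos"],s["wrist_force"])
b=shot("scene");p=shot("wrist");np.savez("press.npz",b=b["color"],p=p["color"])
P=(proj(p,s["tool_pos"]),(131,194))
ims=[]
for c,q,w in((p,P[0],100),(b,P[1],36)):
    im=c["color"][:,:,::-1].copy();x,y=int(q[0]),int(q[1]);im=im[max(0,y-w):y+w,x-w:x+w]
    ims.append(cv2.convertScaleAbs(cv2.resize(im,(400,400),interpolation=2),alpha=2.2))
cv2.imwrite("pics/c4.png",np.hstack(ims))
E
```

```text
6.3833 [ 4.61990592e-01 -3.11859401e-01 -3.08000950e-04] [-3.93201712  5.1913788  21.89567581]
```

Request:
drive_tool:
  rows:
    - [0,0,0,0,0,0,0]
    - [0,0,0,0,0,0,0]
    - [0,0,0,0,0,0,0]
    - [0,0,0,0,0,0,0]
    - [0,0,0,0,0,0,0]

```text
time: 6.9
tool_pos: [0.462, -0.3118, -0.0003]
tcp_rot: [3.064, 0.69, 0.002]
wrist_force: [-3.2, 4.4, 21.7]
width: -0.002
grip_force: 10.9
```

View pics/c4.png

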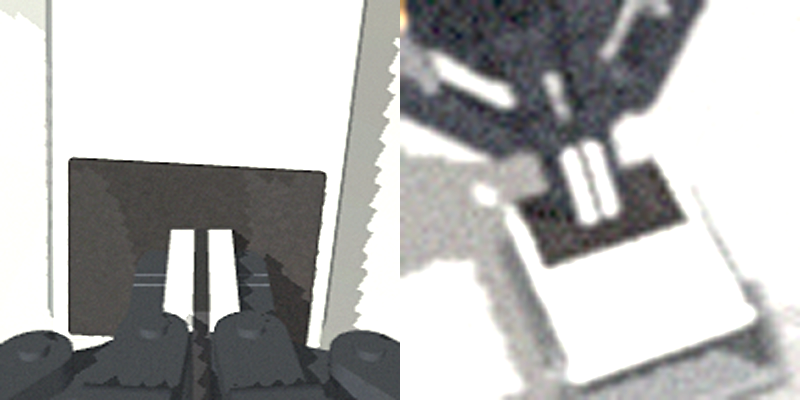

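Request:
drive_tool:
  rows:
    - [0,0,0,0,0,-0.01,0]
    - [0,0,0,0.002,0,-0.02,0]
    - [0,0,0,0,0,-0.04,0]
    - [0,0,0,0,0,-0.04,0]
    - [0,0,0,0,0,-0.04,0.5]
    - [0,0,0,0.026,-0.028,0,1]
    - [0,0,0,0.026,-0.028,0,1]
    - [0,0,0,0.026,-0.028,0,1]

```text
time: 7.57
tool_pos: [0.497, -0.2005, 0.147]
tcp_rot: [-3.066, -0.686, -0.0]
wrist_force: [0.4, 0.1, -0.5]
width: 0.563
grip_force: 0.0
```

Request:
drive_tool:
  rows:
    - [0,0,0,0.026,-0.028,0,1]
    - [0,0,0,0.026,-0.028,0,1]
    - [0,0,0,0.026,-0.028,0,1]
    - [0,0,0,0.026,-0.028,0,1]
    - [0,0,0,0.026,-0.028,0,1]
    - [0,0,0,0.026,-0.028,0,1]
    - [0,0,-7.1,0,0,0,1]
    - [0,0,-7.1,0,0,0,1]

```text
time: 8.23
tool_pos: [0.5652, 0.02, 0.1452]
tcp_rot: [-2.95, -1.077, 0.004]
wrist_force: [0.3, -1.1, 0.2]
width: 0.998
grip_force: 0.0
```

Request:
drive_tool:
  rows:
    - [0,0,-7.1,0,0,0,1]
    - [0,0,-7.1,0,0,0,1]
    - [0,0,-7.1,0,0,0,1]
    - [0,0,-7.1,0,0,0,1]
    - [0,0,-7.1,0,0,0,1]
    - [0,0,-7.1,0,0,0,1]
    - [0,0,-7.1,0,0,0,1]
    - [0,0,-7.1,0,0,0,1]

```text
time: 8.9
tool_pos: [0.5647, 0.0174, 0.1451]
tcp_rot: [-2.086, -2.346, 0.003]
wrist_force: [-0.2, 0.5, 0.4]
width: 0.999
grip_force: 0.0
```

Request:
drive_tool:
  rows:
    - [0,0,-7.1,0,0,0,1]
    - [0,0,-7.1,0,0,0,1]
    - [0,0,-7.1,0,0,0,1]
    - [0,0,-7.1,0,0,0,1]
    - [0,0,-7.1,0,0,0,1]
    - [0,0,-7.1,0,0,0,1]
    - [0,0,-7.1,0,0,0,1]
    - [0,0,-7.1,0,0,0,1]

```text
time: 9.57
tool_pos: [0.5647, 0.0174, 0.1451]
tcp_rot: [-0.719, -3.055, 0.001]
wrist_force: [0.4, -0.3, -0.8]
width: 1.0
grip_force: 0.0
```

Request:
drive_tool:
  rows:
    - [0,0,-6.4,0,0,0,1]
    - [0,0,0,0,0,0.02,1]
    - [0,0,0,0,0,0,1]
    - [0,0,0,0,0,0,1]

```text
time: 9.9
tool_pos: [0.5637, 0.0173, 0.1243]
tcp_rot: [-0.557, -3.086, 0.001]
wrist_force: [0.2, -0.2, 0.7]
width: 1.003
grip_force: 0.0
```

```bash
python3 - <<'E'
from h import *
np.set_printoptions(precision=4,suppress=True)
s=status.read_state();T=T_of(s);print(s["time"],T,s["q"])
p=shot("wrist");save(p,"w1.png");import pickle;pickle.dump(p,open("w1.pkl","wb"))
for n in("joint_face","big_dowel","stand"):
    for m in masks_of(p,n)[:1]: print(n,m["score"],m["bbox"])
E
```

```text
9.9 [[-0.9369  0.3495 -0.0057  0.5637]
 [ 0.3496  0.9369  0.0001  0.0173]
 [ 0.0054 -0.0019 -1.      0.1243]
 [ 0.      0.      0.      1.    ]] [-0.0134  0.1133  1.9136  0.      1.1203 -1.2272]
joint_face 0.92 [231.5, 128.4, 342.7, 267.9]
big_dowel 0.89 [231.4, 125.4, 341.8, 264.9]
stand 0.77 [220.4, 106.6, 355.6, 297.2]
```

View pics/w1.png

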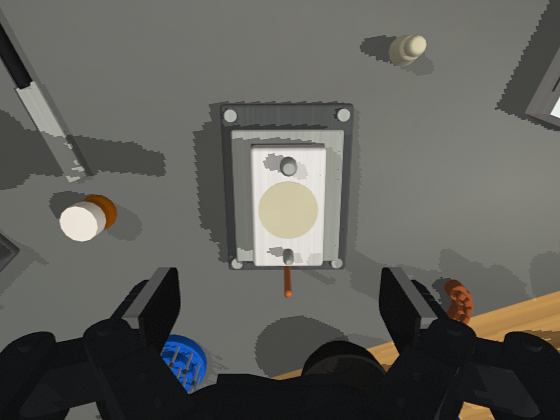

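```bash
cat > face.py <<'E'
from h import *
def face(p,box,name,thr=None):
    """corners of bright top face by line fits -> PnP pose in tool frame; box l,t,r,b"""
    l,t,r,b=[int(v) for v in box];l-=6;t-=6;r+=6;b+=6
    g=cv2.cvtColor(p["color"],cv2.COLOR_RGB2GRAY)[t:b,l:r]
    if thr is None: thr,_=cv2.threshold(g,0,255,cv2.THRESH_OTSU)
    m=(g>thr).astype(np.uint8);n,L,st,c=cv2.connectedComponentsWithStats(m);i=1+np.argmax(st[1:,4]);m=(L==i).astype(np.uint8)
    m=cv2.morphologyEx(cv2.copyMakeBorder(m,20,20,20,20,0),cv2.MORPH_CLOSE,np.ones((15,15)))[20:-20,20:-20]
    m=cv2.morphologyEx(m,cv2.MORPH_OPEN,np.ones((15,15)))
    ct=max(cv2.findContours(m,0,cv2.CHAIN_APPROX_NONE)[0],key=len)[:,0].astype(float)+[l,t]
    bx=cv2.boxPoints(cv2.minAreaRect(ct.astype(np.float32)));c=bx.mean(0)
    c0=[bx[i] for i in range(4)]
    # refine: lines through points near each side
    lines=[]
    ap=cv2.approxPolyN(ct.astype(np.int32).reshape(-1,1,2),4).reshape(-1,2).astype(float)
    for i in range(4):
        a,e=ap[i],ap[(i+1)%4];d=(e-a)/np.linalg.norm(e-a);nrm=np.array([-d[1],d[0]]);u=(ct-a)@d;w=(ct-a)@nrm;Ln=np.linalg.norm(e-a)
        k=(abs(w)<4)&(u>.12*Ln)&(u<.88*Ln);q=ct[k]
        v=cv2.fitLine(q.astype(np.float32),cv2.DIST_HUBER,0,.01,.01).ravel();lines.append(v)
    cs=[]
    for i in range(4):
        v,w=lines[i-1],lines[i];A=np.array([[v[0],-w[0]],[v[1],-w[1]]]);k=np.linalg.solve(A,[w[2]-v[2],w[3]-v[3]]);cs.append(np.array([v[2]+k[0]*v[0],v[3]+k[0]*v[1]]))
    cs=np.array(cs);ctr=cs.mean(0);ctrdir=np.sign((cs-ctr)-0)
    # contour points sit on the edge pixels: grow 0.5 px
    cs=cs+0.5*np.sign(cs-ctr);print(name,"thr",thr,"corners",cs.round(1).tolist())
    im=p["color"][:,:,::-1].copy()
    for q in cs: cv2.circle(im,tuple(int(round(x)) for x in q),1,(0,0,255),-1)
    cv2.imwrite("pics/dbg_%s.png"%name,cv2.resize(im[t:b,l:r],None,fx=3,fy=3,interpolation=0))
    return cs
def rect_xy(p,cs,z):
    """corners on plane world z -> centre, long-axis yaw, sizes"""
    X=np.array([atz(p,q,z)[:2] for q in cs]);e=[np.linalg.norm(X[(i+1)%4]-X[i]) for i in range(4)]
    k=0 if e[0]+e[2]>e[1]+e[3] else 1
    d=(X[(k+1)%4]-X[k])-(X[(k+3)%4]-X[(k+2)%4]);y=np.degrees(np.arctan2(d[1],d[0]))
    A=X[0];B=X[2];C=X[1];D=X[3];M=np.array([B-A,-(D-C)]).T;u=np.linalg.solve(M,C-A);ctr=A+u[0]*(B-A)
    return ctr,y%180,np.array(e)
E
python3 - <<'E'
import pickle
from face import *
np.set_printoptions(precision=4,suppress=True)
p=pickle.load(open("w1.pkl","rb"))
cs=face(p,(246,140,332,268),"low",150)
for z in(.05,.055,.06,.065): print(z,rect_xy(p,cs,z))
for n,q in(("bigtop",(288.5,163)),("smalltop",(288,251))): print(n,atz(p,q,.081))
E
```

```text
low thr 150 corners [[337.5, 133.5], [337.5, 265.5], [254.1999969482422, 265.5], [250.0, 133.5]]
0.05 (array([0.5661, 0.029 ]), np.float64(161.1929721517677), array([0.1062, 0.0682, 0.1062, 0.0638]))
0.055 (array([0.5646, 0.0292]), np.float64(161.1929721517677), array([0.1042, 0.0669, 0.1041, 0.0626]))
0.06 (array([0.5632, 0.0295]), np.float64(161.1929721517677), array([0.1021, 0.0655, 0.102 , 0.0613]))
0.065 (array([0.5618, 0.0298]), np.float64(161.1929721517677), array([0.1   , 0.0642, 0.0999, 0.0601]))
bigtop [0.5313 0.0356 0.081 ]
smalltop [0.5902 0.0138 0.081 ]
```

View pics/dbg_low.png

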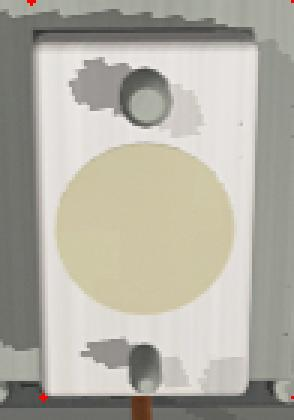

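```bash
python3 - <<'E'
import pickle
from face import *
np.set_printoptions(precision=4,suppress=True)
p=pickle.load(open("w1.pkl","rb"))
g=cv2.cvtColor(p["color"],cv2.COLOR_RGB2GRAY);print(g[200,244:262],g[200,316:332],g[140:154,300],g[258:272,270])
for t in(175,190,205):
    cs=face(p,(246,140,332,268),"low",t)
    for z in(.055,.06,.065,.07): print(z,*rect_xy(p,cs,z))
# disc
hsv=cv2.cvtColor(p["color"],cv2.COLOR_RGB2HSV);m=((hsv[:,:,1]>35)&(hsv[:,:,0]>15)&(hsv[:,:,0]<40)).astype(np.uint8);m[:175]=0;m[245:]=0;m[:,:250]=0;m[:,326:]=0
c=max(cv2.findContours(m,0,1)[0],key=cv2.contourArea);e=cv2.fitEllipse(c);print(e,atz(p,e[0],.065))
E
```

```text
[115 115 114 112 113 112 109 116 146 178 211 227 226 225 224 217 193 195] [213 226 223 223 225 226 222 217 191 147 153 155 153 153 156 153] [107 110 112  73  79 105 105 119 168 191 206 223 228 226] [220 220 221 220 221 220 217 192  87  80  77  79 111 108]
low thr 175 corners [[326.1000061035156, 148.5], [321.8999938964844, 265.5], [255.10000610351562, 265.5], [251.10000610351562, 148.5]]
0.055 [0.5699 0.0223] 159.9408448003354 [0.0934 0.0537 0.0934 0.0542]
0.06 [0.5683 0.0227] 159.9408448003354 [0.0915 0.0526 0.0916 0.0532]
0.065 [0.5668 0.0231] 159.94084480033538 [0.0896 0.0515 0.0897 0.0521]
0.07 [0.5653 0.0236] 159.94084480033538 [0.0878 0.0504 0.0878 0.051 ]
low thr 190 corners [[321.79998779296875, 264.0], [255.1999969482422, 265.8999938964844], [251.89999389648438, 149.8000030517578], [325.79998779296875, 148.1999969482422]]
0.055 [0.5696 0.0225] 159.84261331328966 [0.0535 0.0928 0.0535 0.0923]
0.06 [0.5681 0.023 ] 159.84261331328963 [0.0524 0.091  0.0524 0.0904]
0.065 [0.5666 0.0234] 159.84261331328963 [0.0514 0.0891 0.0513 0.0886]
0.07 [0.565  0.0238] 159.84261331328963 [0.0503 0.0873 0.0502 0.0867]
low thr 205 corners [[320.3999938964844, 264.5], [255.5, 264.5], [255.5, 233.60000610351562], [323.20001220703125, 229.89999389648438]]
0.055 [0.5991 0.0102] 71.25100580506788 [0.0521 0.0266 0.0527 0.0296]
0.06 [0.597  0.0109] 71.2510058050679 [0.051  0.0261 0.0517 0.029 ]
0.065 [0.5949 0.0115] 71.25100580506786 [0.05   0.0255 0.0506 0.0284]
0.07 [0.5928 0.0122] 71.25100580506796 [0.049  0.025  0.0496 0.0278]
((287.824462890625, 209.82179260253906), (56.043399810791016, 58.564353942871094), 85.94024658203125) [0.5662 0.0228 0.065 ]
```

Request:
drive_tool:
  rows:
    - [0,0,0,0.014,0.0347,0,1]
    - [0,0,0,0.014,0.0347,0,1]
    - [0,0,0,0.014,0.0347,0,1]
    - [0,0,0,0.014,0.0347,0,1]
    - [0,0,0,0.014,0.0347,0,1]
    - [0,0,0,0.014,0.0347,0,1]
    - [0,0,0,0.014,0.0347,0,1]
    - [0,0,7,0,0,0,1]

```text
time: 10.77
tool_pos: [0.5592, 0.286, 0.1276]
tcp_rot: [0.74, 3.052, 0.007]
wrist_force: [-0.1, -1.2, -0.1]
width: 1.003
grip_force: 0.0
```

Request:
drive_tool:
  rows:
    - [0,0,7,0,0,0,1]
    - [0,0,7,0,0,0.015,1]
    - [0,0,0,0,0,0.02,1]
    - [0,0,0,0,0,0,1]
    - [0,0,0,0,0,0,1]

```text
time: 11.18
tool_pos: [0.5581, 0.2787, 0.0906]
tcp_rot: [-1.11, -2.937, 0.003]
wrist_force: [1.1, 0.8, 0.6]
width: 1.001
grip_force: 0.0
```

```bash
python3 - <<'E'
from face import *
import pickle
np.set_printoptions(precision=4,suppress=True)
s=status.read_state();T=T_of(s);print(s["time"],T,s["q"])
p=shot("wrist");save(p,"w2.png");pickle.dump(p,open("w2.pkl","wb"))
m=masks_of(p,"flask_upper")[0];print(m["score"],m["bbox"])
for t in(175,190):
    cs=face(p,m["bbox"],"up",t)
    for z in(.02,.025,.03,.035): print(z,*rect_xy(p,cs,z))
E
```

```text
11.1833 [[-0.7501  0.6613 -0.0025  0.5581]
 [ 0.6613  0.7501 -0.0011  0.2787]
 [ 0.0011 -0.0025 -1.      0.0906]
 [ 0.      0.      0.      1.    ]] [ 0.4232  0.2517  1.8167 -0.      1.076  -0.425 ]
0.63 [244.1, 131.0, 325.2, 258.1]
up thr 175 corners [[322.1000061035156, 255.8000030517578], [253.1999969482422, 257.79998779296875], [245.3000030517578, 137.39999389648438], [323.8999938964844, 134.39999389648438]]
0.02 [0.559  0.2843] 140.33942418200206 [0.0552 0.0953 0.0566 0.0955]
0.025 [0.5578 0.2852] 140.33942418200198 [0.0541 0.0934 0.0554 0.0936]
0.03 [0.5567 0.2861] 140.339424182002 [0.053  0.0915 0.0543 0.0917]
0.035 [0.5555 0.287 ] 140.339424182002 [0.0519 0.0896 0.0532 0.0898]
up thr 190 corners [[322.5, 255.1999969482422], [253.5, 258.0], [245.3000030517578, 137.0], [322.5, 134.89999389648438]]
0.02 [0.5586 0.2848] 140.80286050945438 [0.0553 0.0957 0.0555 0.0946]
0.025 [0.5574 0.2856] 140.80286050945435 [0.0542 0.0938 0.0544 0.0927]
0.03 [0.5563 0.2865] 140.80286050945438 [0.0531 0.0919 0.0533 0.0909]
0.035 [0.5552 0.2874] 140.80286050945438 [0.052  0.0899 0.0522 0.089 ]
```

View pics/w2.png

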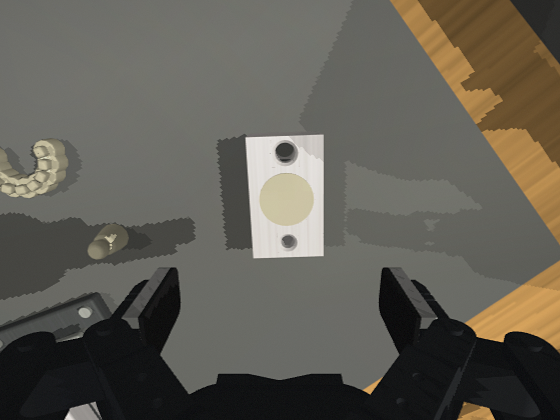

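Request:
drive_tool:
  rows:
    - [0,0,-1.9,0.0062,0.0046,0,1]
    - [0,0,0,0,0,0.03,1]
    - [0,0,0,0,0,0.03,1]
    - [0,0,0,0,0,0.03,1]
    - [0,0,0,0,0,0.02,1]
    - [0,0,0,0,0,0,1]

```text
time: 11.78
tool_pos: [0.5539, 0.2854, -0.0228]
tcp_rot: [-1.058, -2.952, 0.008]
wrist_force: [-1.0, 0.6, -0.9]
width: 1.002
grip_force: 0.0
```

```bash
python3 - <<'E'
from h import *
s=status.read_state();T=T_of(s);print(s["time"],T,s["wrist_force"])
p=shot("wrist");b=shot("scene");t=shot("top")
A=cv2.resize(p["color"],(400,300));B=cv2.resize(b["color"][150:250,340:473],(400,300),interpolation=2)
cv2.imwrite("pics/c5.png",np.hstack([A,B])[:,:,::-1])
E
```

```text
11.7833 [[-0.77215802  0.63539116 -0.0070764   0.55389513]
 [ 0.63542092  0.77215977 -0.00309005  0.2854119 ]
 [ 0.00350072 -0.0068825  -0.99997019 -0.02282287]
 [ 0.          0.          0.          1.        ]] [-0.967852    0.55183061 -0.93116632]
```

View pics/c5.png

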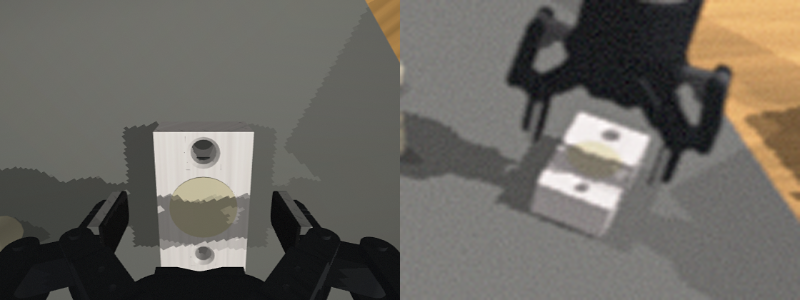

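Request:
drive_tool:
  force: 60
  rows:
    - [0,0,0,0.0015,0,0.012,1]
    - [0,0,0,0,0,0,1]
    - [0,0,0,0,0,0,0.7]
    - [0,0,0,0,0,0,0.6]
    - [0,0,0,0,0,0,0.5]
    - [0,0,0,0,0,0,0.4]
    - [0,0,0,0,0,0,0.3]
    - [0,0,0,0,0,0,0.3]

```text
time: 12.6
tool_pos: [0.5572, 0.288, -0.0296]
tcp_rot: [1.062, 2.956, 0.002]
wrist_force: [-0.4, 0.0, 5.7]
width: 0.612
grip_force: 66.3
```

```bash
python3 - <<'E'
from h import *
s=status.read_state();T=T_of(s);print(s["time"],T.round(4),s["wrist_force"],s["width"],s["grip_force"])
E
```

```text
12.6 [[-7.713e-01  6.364e-01  1.400e-03  5.572e-01]
 [ 6.364e-01  7.713e-01  6.000e-04  2.880e-01]
 [-7.000e-04  1.400e-03 -1.000e+00 -2.960e-02]
 [ 0.000e+00  0.000e+00  0.000e+00  1.000e+00]] [-0.39740541  0.01223268  5.65289227] 0.6123816905109886 66.34174704551697
```

Request:
drive_tool:
  rows:
    - [0,0,0,0,0,-0.01,0.3]
    - [0,0,0,0,0,-0.03,0.3]
    - [0,0,0,0,0,-0.04,0.3]
    - [0,0,0,0,0,-0.04,0.3]
    - [0,0,0,0,0,-0.02,0.3]
    - [0,0,0,0,0,0,0.3]

```text
time: 13.1
tool_pos: [0.5604, 0.2895, 0.1164]
tcp_rot: [1.06, 2.949, 0.012]
wrist_force: [2.4, 0.0, -1.5]
width: 0.613
grip_force: 65.6
```

Request:
drive_tool:
  rows:
    - [0,0,0,-0.0219,-0.0246,0,0.3]
    - [0,0,0,-0.0219,-0.0246,0,0.3]
    - [0,0,0,-0.0219,-0.0246,0,0.3]
    - [0,0,0,-0.0219,-0.0246,0,0.3]
    - [0,0,0,-0.0219,-0.0246,0,0.3]
    - [0,0,0,-0.0219,-0.0246,0,0.3]
    - [0,0,0,-0.0219,-0.0246,0,0.3]
    - [0,0,0,-0.0216,-0.0244,0,0.3]

```text
time: 13.77
tool_pos: [0.5638, 0.0231, 0.1069]
tcp_rot: [-1.061, -2.953, 0.002]
wrist_force: [0.7, -0.4, -2.9]
width: 0.614
grip_force: 65.5
```

Request:
drive_tool:
  rows:
    - [0,0,-6.5,0,0,0,0.3]
    - [0,0,-6.5,0,0,0,0.3]
    - [0,0,-6.4,0,0,0,0.3]
    - [0,0,0,0,0,0,0.3]
    - [0,0,0,0,0,0,0.3]
    - [0,0,0,0,0,0,0.3]

```text
time: 14.27
tool_pos: [0.5651, 0.0248, 0.1081]
tcp_rot: [-0.553, -3.09, 0.001]
wrist_force: [0.5, -0.2, -2.4]
width: 0.618
grip_force: 65.5
```

```bash
python3 - <<'E'
from h import *
np.set_printoptions(precision=4,suppress=True)
s=status.read_state();T=T_of(s);print(s["time"],T,s["wrist_force"],s["width"],s["grip_force"],np.degrees(np.arctan2(T[1,0],T[0,0])))
d=np.array([.5668,.0251])-T[:2,3];print("d tool",T[:2,:2].T@d)
p=shot("wrist");save(p,"w3.png")
E
```

```text
14.2667 [[-0.938   0.3465 -0.0024  0.5651]
 [ 0.3465  0.938   0.      0.0248]
 [ 0.0022 -0.0008 -1.      0.1081]
 [ 0.      0.      0.      1.    ]] [ 0.4746 -0.1551 -2.352 ] 0.6183770445984994 65.49650073051453 159.7251083945774
d tool [-0.0015  0.0009]
```

View pics/w3.png

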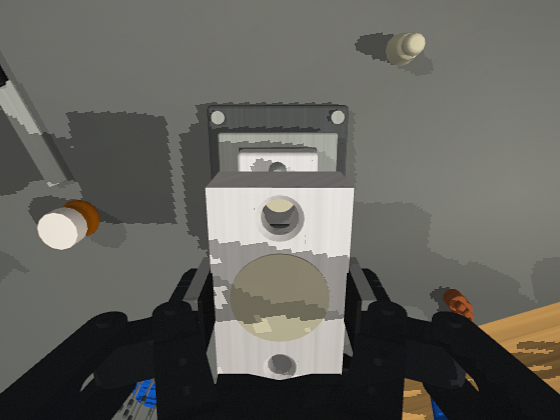

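```bash
python3 - <<'E'
from h import *
np.set_printoptions(precision=4,suppress=True)
p=shot("wrist");s=status.read_state();T=T_of(s);p["W"]=p["mount"].copy()  # tool frame
g=cv2.GaussianBlur(cv2.cvtColor(p["color"],cv2.COLOR_RGB2GRAY),(3,3),0).astype(float)
def edge(row,a,b,sgn):
    d=np.diff(g[row,a:b])*sgn;k=np.argmax(d);w=d[max(0,k-2):k+3].clip(0);return a+.5+(np.arange(max(0,k-2),max(0,k-2)+len(w))*w).sum()/w.sum()
def Y(u,v,z): return atz(p,(u,v),z)
lz=T[2,3]-.065
for r in(153,157,161,165,168):
    l,R_=edge(r,228,250,1),edge(r,306,328,-1);A,B=Y(l,r,lz),Y(R_,r,lz);print("low",r,l,R_,A[:2],B[:2],(A+B)[1]/2,(B-A)[1])
for r in(192,200,230,250):
    l,R_=edge(r,196,222,1),edge(r,340,366,-1);A,B=Y(l,r,-.0596),Y(R_,r,-.0596);print("up",r,l,R_,(A+B)[1]/2,(B-A)[1])
# front edges rows
def edgev(col,a,b):
    d=np.diff(g[a:b,col]);k=np.argmax(d);w=d[max(0,k-2):k+3].clip(0);return a+.5+((np.arange(len(w))+max(0,k-2))*w).sum()/w.sum()
for c in(255,265,300,310): v=edgev(c,140,160);print("low front",v,Y(c,v,lz)[:2])
for c in(225,250,320,340): v=edgev(c,178,198);print("up front",v,Y(c,v,-.0596)[:2])
hs=cv2.HoughCircles(g.astype(np.uint8)[185:250,240:325],cv2.HOUGH_GRADIENT,1,30,param1=100,param2=10,minRadius=15,maxRadius=27)
if hs is not None:
    for h in hs[0][:2]: print("hole",h+[240,185,0],Y(h[0]+240,h[1]+185,-.0596))
E
```

```text
low 153 238.5 316.27777777777777 [ 0.043  -0.0267] [0.0431 0.0239] -0.0013910671665216725 0.050675871639513745
low 157 237.76415094339623 317.0064935064935 [ 0.0404 -0.0273] [0.0404 0.0245] -0.0013973038878159916 0.05180888557442599
low 161 237.87142857142857 316.82911392405066 [ 0.0378 -0.0273] [0.0378 0.0245] -0.0014242287026968604 0.05180215366054307
low 165 237.95631067961165 316.7207792207792 [ 0.0352 -0.0274] [0.0352 0.0245] -0.0014359857901299865 0.0518555751203888
low 168 238.3918918918919 316.6038961038961 [ 0.0332 -0.0271] [0.0332 0.0245] -0.0013338650636599923 0.05162686161574084
up 192 205.02941176470588 353.3807339449541 -0.00020348954518464163 0.05381929096754644
up 200 205.6 352.9017857142857 -0.00018651150759364105 0.053822931094827886
up 230 207.62666666666667 351.0163934426229 -0.0001586065781277353 0.053845964753976544
up 250 209.24576271186442 349.5330578512397 -0.00013117029759673188 0.05367289187883252
low front 151.93434343434345 [ 0.0437 -0.016 ]
low front 152.05913978494624 [ 0.0437 -0.0095]
low front 151.98979591836735 [0.0437 0.0133]
low front 152.45412844036696 [0.0434 0.0198]
up front 187.18253968253967 [ 0.0459 -0.0198]
up front 187.1984126984127 [ 0.0459 -0.0108]
up front 187.46 [0.0458 0.0145]
up front 187.42307692307693 [0.0458 0.0218]
hole [279.5 218.5  23. ] [ 0.0339 -0.0001 -0.0596]
```

```bash
python3 - <<'E'
from h import *
import pickle
np.set_printoptions(precision=4,suppress=True)
a=shot("top");b=shot("scene")
def disc(im,box):
    l,t,r,bb=box;h=cv2.cvtColor(im[t:bb,l:r],cv2.COLOR_BGR2HSV);sat=cv2.GaussianBlur(h[:,:,1],(3,3),0)
    th,m=cv2.threshold(sat,0,255,cv2.THRESH_OTSU)
    m=cv2.morphologyEx(m,cv2.MORPH_OPEN,np.ones((3,3)))
    n,L,st,c=cv2.connectedComponentsWithStats(m);
    i=min(range(1,n),key=lambda i:np.linalg.norm(c[i]-[(r-l)/2,(bb-t)/2])+ (1e3 if st[i,4]<40 else 0))
    print(st[i]);return c[i]+[l,t]
A=cv2.imread("pics/top0.png");B=cv2.imread("pics/scene0.png")
for nm,bt,bs in(("low",(252,210,283,236),(268,192,306,224)),("up",(140,218,168,242),(386,193,418,216))):
    u=disc(A,bt);v=disc(B,bs);print(nm,u,v,tri([(a,u),(b,v)]))
p1=pickle.load(open("w1.pkl","rb"));p2=pickle.load(open("w2.pkl","rb"))
u=disc(B,(268,192,306,224));print("w1+scene",tri([(p1,np.array([287.82,209.82])),(b,u)]))
ut=disc(A,(252,210,283,236));print("w1+top",tri([(p1,np.array([287.82,209.82])),(a,ut)]),tri([(p1,np.array([287.82,209.82])),(a,ut),(b,u)]))
h=cv2.cvtColor(p2["color"],cv2.COLOR_RGB2HSV);m=((h[:,:,1]>35)&(h[:,:,0]>15)&(h[:,:,0]<40)).astype(np.uint8);m[:165]=0;m[232:]=0;m[:,:255]=0;m[:,320:]=0
e=cv2.fitEllipse(max(cv2.findContours(m,0,1)[0],key=cv2.contourArea));print("w2 disc",e,atz(p2,e[0],.03))
v=disc(B,(386,193,418,216));vt=disc(A,(140,218,168,242));print(tri([(p2,np.array(e[0])),(b,v)]),tri([(p2,np.array(e[0])),(a,vt)]))
E
```

```text
[  5   2  19  19 290]
[ 10   6  21  14 229]
low [265.9828 221.0897] [287.9345 204.3188] (array([0.5678, 0.0216, 0.0663]), [np.float64(0.1), np.float64(0.1)])
[  4   3  17  17 228]
[ 10   4  18  12 168]
up [151.6053 228.6974] [404.3214 202.4226] (array([0.557 , 0.285 , 0.0309]), [np.float64(0.0), np.float64(0.0)])
[ 10   6  21  14 229]
w1+scene (array([0.5662, 0.0225, 0.0647]), [np.float64(0.4), np.float64(0.2)])
[  5   2  19  19 290]
w1+top (array([0.5707, 0.0214, 0.0501]), [np.float64(0.2), np.float64(0.1)]) (array([0.567 , 0.022 , 0.0652]), [np.float64(1.5), np.float64(0.5), np.float64(0.1)])
w2 disc ((286.1305236816406, 198.97035217285156), (51.72776794433594, 53.15958023071289), 80.92821502685547) [0.5559 0.2868 0.03  ]
[ 10   4  18  12 168]
[  4   3  17  17 228]
(array([0.5558, 0.2863, 0.0295]), [np.float64(0.6), np.float64(0.2)]) (array([0.5572, 0.2862, 0.0262]), [np.float64(0.7), np.float64(0.2)])
```

Request:
drive_tool:
  rows:
    - [0,0,-0.2,-0.0017,-0.0012,0.01,0.3]
    - [0,0,0,0,0,0.02,0.3]
    - [0,0,0,0,0,0.016,0.3]
    - [0,0,0,0,0,0.005,0.3]
    - [0,0,0,0,0,0,0.3]
    - [0,0,0,0,0,0,0.3]

```text
time: 14.97
tool_pos: [0.5672, 0.0229, 0.0581]
tcp_rot: [-0.544, -3.094, 0.0]
wrist_force: [0.6, -0.0, -2.4]
width: 0.615
grip_force: 65.4
```

```bash
cat > st.py <<'E'
from h import *
np.set_printoptions(precision=4,suppress=True)
s=status.read_state();T=T_of(s);print(s["time"],T[:3],s["wrist_force"],s["torque"],s["width"],s["grip_force"],np.degrees(np.arctan2(T[1,0],T[0,0])))
for z in(.0,):
    for c in((.5662,.0228),(.5667,.0232)): print("lower centre in tool",T[:2,:2].T@(np.array(c)-T[:2,3]))
E
python3 st.py
```

```text
14.9667 [[-0.9401  0.341  -0.0007  0.5672]
 [ 0.341   0.9401 -0.      0.0229]
 [ 0.0006 -0.0003 -1.      0.0581]] [ 0.6369 -0.0089 -2.4369] [0.0291 0.0121 0.0269] 0.6146529073723493 65.38691282272339 160.06488655588782
lower centre in tool [ 0.0009 -0.0004]
lower centre in tool [0.0006 0.0001]
```

Request:
drive_tool:
  rows:
    - [0,0,0,0.0006,0,0.003,0.3]
    - [0,0,0,0,0,0.003,0.3]
    - [0,0,0,0,0,0.002,0.3]
    - [0,0,0,0,0,0,0.3]

```text
time: 15.3
tool_pos: [0.5668, 0.0232, 0.0504]
tcp_rot: [0.544, 3.094, -0.0]
wrist_force: [-0.4, -0.4, -2.4]
width: 0.618
grip_force: 65.4
```

Request:
drive_tool:
  rows:
    - [0,0,0,0,0,0.002,0.3]
    - [0,0,0,0,0,0.002,0.3]
    - [0,0,0,0,0,0,0.3]

```text
time: 15.55
tool_pos: [0.5665, 0.0231, 0.046]
tcp_rot: [-0.544, -3.094, 0.0]
wrist_force: [0.0, 0.1, -2.5]
width: 0.619
grip_force: 65.4
```

```bash
python3 st.py
```

```text
15.55 [[-0.9401  0.3409 -0.0006  0.5665]
 [ 0.3409  0.9401  0.      0.0231]
 [ 0.0005 -0.0002 -1.      0.046 ]] [ 0.0196  0.1108 -2.5382] [-0.0233  0.0235  0.0517] 0.6191150882577671 65.39017796516418 160.07113598273267
lower centre in tool [ 0.0002 -0.0004]
lower centre in tool [-0.0002  0.0001]
```

Request:
drive_tool:
  rows:
    - [0,0,0,0,0,0.002,0.3]
    - [0,0,0,0,0,0.002,0.3]
    - [0,0,0,0,0,0.002,0.3]
    - [0,0,0,0,0,0,0.3]

```text
time: 15.88
tool_pos: [0.5663, 0.0232, 0.0398]
tcp_rot: [-0.543, -3.093, 0.0]
wrist_force: [-0.2, 0.6, -3.1]
width: 0.616
grip_force: 65.4
```

Request:
drive_tool:
  rows:
    - [0,0,0,0,0,0.002,0.3]
    - [0,0,0,0,0,0.002,0.3]
    - [0,0,0,0,0,0,0.3]
    - [0,0,0,0,0,0,0.3]

```text
time: 16.22
tool_pos: [0.5666, 0.0232, 0.0362]
tcp_rot: [-0.543, -3.094, 0.0]
wrist_force: [-0.1, 0.2, -2.5]
width: 0.616
grip_force: 65.4
```

Request:
drive_tool:
  rows:
    - [0,0,0,0,0,0.002,0.3]
    - [0,0,0,0,0,0.002,0.3]
    - [0,0,0,0,0,0,0.3]
    - [0,0,0,0,0,0,0.3]

```text
time: 16.55
tool_pos: [0.5672, 0.0231, 0.0333]
tcp_rot: [0.544, 3.094, 0.0]
wrist_force: [-3.4, -0.2, 5.9]
width: 0.616
grip_force: 66.4
```

Request:
drive_tool:
  rows:
    - [0,0,0,0,0,0.002,0.3]
    - [0,0,0,0,0,0.002,0.3]
    - [0,0,0,0,0,0,0.3]
    - [0,0,0,0,0,0,0.3]

```text
time: 16.88
tool_pos: [0.5673, 0.0232, 0.0298]
tcp_rot: [0.543, 3.093, 0.0]
wrist_force: [-4.3, 1.0, 7.9]
width: 0.617
grip_force: 66.7
```

Request:
drive_tool:
  rows:
    - [0,0,0,0,0,0.002,0.3]
    - [0,0,0,0,0,0.002,0.3]
    - [0,0,0,0,0,0,0.3]
    - [0,0,0,0,0,0,0.3]

```text
time: 17.22
tool_pos: [0.5674, 0.0232, 0.0263]
tcp_rot: [0.543, 3.093, 0.0]
wrist_force: [-5.2, -0.8, 11.1]
width: 0.614
grip_force: 67.0
```

Request:
drive_tool:
  force: 90
  rows:
    - [0,0,0,0,0,0.002,0.3]
    - [0,0,0,0,0,0,0.3]
    - [0,0,0,0,0,0,0.3]
    - [0,0,0,0,0,0,0.3]

```text
time: 17.55
tool_pos: [0.5676, 0.0232, 0.0255]
tcp_rot: [0.543, 3.093, 0.0]
wrist_force: [-8.2, 1.0, 17.0]
width: 0.607
grip_force: 101.8
```

Request:
drive_tool:
  rows:
    - [0,0,0,0.001,0,0.001,0.3]
    - [0,0,0,0,0,0,0.3]
    - [0,0,0,0,0,0,0.3]
    - [0,0,0,0,0,0,0.3]
    - [0,0,0,0,0,0,0.3]
    - [0,0,0,0,0,0,0.3]

```text
time: 18.05
tool_pos: [0.5676, 0.0231, 0.0255]
tcp_rot: [0.543, 3.091, -0.0]
wrist_force: [-8.4, -1.2, 20.0]
width: 0.614
grip_force: 102.3
```

```bash
python3 st.py; python3 - <<'E'
from h import *
p=shot("scene");save(p,"s9.png")
# gap check: grey profile down the visible far end face of the closed flask
for z in(.085,.0551,.025): print(z,proj(p,np.array([.567+.046*.94,.023-.046*.341,z])).round(1))
print(cv2.cvtColor(p["color"],cv2.COLOR_RGB2GRAY)[195:250,288])
E
```

```text
18.05 [[-0.9402  0.3407  0.0031  0.5676]
 [ 0.3407  0.9402 -0.0006  0.0231]
 [-0.0031  0.0005 -1.      0.0255]] [-8.3831 -1.1949 19.9584] [-0.2133  1.4325 -0.0105] 0.6137546401481407 102.34081506729126 160.08036423436488
lower centre in tool [ 0.0012 -0.0008]
lower centre in tool [ 0.0009 -0.0003]
0.085 [284.3 212.4]
0.0551 [284.  223.3]
0.025 [283.7 233.7]
[147 145 143 119 141 189 203 196 195 195 213 216 206 178 156 176 223 242
 234 170 144 147 148 149 149 150 149 150 150 157 152 141 148 150 150 140
 107 126 140 147 166 174 175 173 136 103  74  86  93  86  88  85  88  92
  80]
```

```bash
python3 -c "
from workcell import workorder
print(workorder.finish_job())"
```

```text
the job is handed in; nothing more can be done
None
```

I pressed the treadle to its stop and held it there for over a second, fitted the upper half on the dowels and closed it, then handed the job in at about 18 s with the gripper still pressing the flask down at about 20 N, the bed on its stop and no gap found at the joint.

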